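Change the vessel on a laboratory balance and shut its draught shield

TASK

Get the balance ready to weigh the amber flask: slide its glass top door right back, lift the used white beaker off the pan and stand it upright in the free space in the blue tray. Then take the amber flask from the white tray and set it down gently, upright, in the middle of the pan. Finally slide every door of the balance fully shut, the left side door too, which was left ajar; do not upset or shift the other things on the bench.

Things in the scene. Friction and masses are not known exactly. Their poses are not given: they have to be found in the camera images.
- balance: balance with glass draught shield, fixed, grey-white, 220 mm wide, 198 mm high to its glass roof. Origin: on the bench under the chamber's centre; x to its rear, y to its left, z up. Black display console in front to x = -185 mm, 60 mm high; closed housing behind to x = 263 mm, z = 186 mm. Doors stay where they are left and need 1.5 to 4 N to slide; a gentle push to the end stop shuts them
- chamber (a point): weighing chamber of the balance: the point is the centre of its floor, 58 mm above the bench; axes as the balance's. Inside 192 mm long (x = -96 to 96 mm), 202 mm wide (y = -101 to 101 mm). Fixed glass front pane and metal tracks along both sides (y = +-103 mm) reach up to 192 mm above the bench; glass doors left, right and on top
- pan: round steel weighing pan, 110 mm diameter, inside the chamber, on the balance's x axis 15 mm in front of the chamber's centre. Origin: centre of its upper face, 70 mm above the bench. It rides on a sprung support, yielding 1 mm per 4 N, stop after 6 mm. The load cell below is delicate: pressing or striking it with over 25 N spoils it
- top_door (a joint): glass roof of the chamber, a flat 5 mm plate (196 x 196 mm, upper face 198 mm above the bench) sliding along the balance's x axis: 0 m = fully shut, 0.165 m = fully back over the housing. Fully back, the chamber is open from its front pane to x = 66 mm of the balance
- top_grip (a point): grip of the top door: an upright teal fin 14 mm thick (along balance x), 64 mm long (along balance y) standing 36 mm above the glass, near the door's front edge. The point lies in its middle, 24 mm above the glass and 12 mm below the fin's top (222 mm above the bench); it travels with the door
- left_door (a joint): upright glass door in the chamber's left (+y) side, sliding along the balance's x axis: 0 m = fully shut, 0.12 m = fully back. It starts ajar
- left_grip (a point): grip of the left side door: an upright teal block, 20 mm (along balance x) x 22 mm (along y) x 54 mm tall, 25 mm outside the glass near its front top corner. The point lies in the block's middle, 13 mm below its top (206 mm above the bench); it travels with the door. Free space all round it except for the glass side towards the chamber
- right_door (a joint): the same door in the right (-y) side: 0 m = fully shut, 0.12 m = fully back. It starts shut and must be shut at the end
- right_grip (a point): grip of the right side door, mirror image of the left one
- beaker_mid (a point): used white plastic beaker, open-topped, tall form, 54 mm diameter, 95 mm high, 3 mm wall, 50 to 100 g, standing on the pan. The point lies on its axis half-way up; z is its axis
- amber_flask_mid (a point): amber (dark brown) conical flask with a black screw cap, 106 mm high in all, base 64 mm diameter, cone up to a neck 28 mm diameter; the cap is 33 mm diameter and takes up the top 26 mm, so its middle is 40 mm above this point. 90 to 180 g. The point lies on its axis half-way up; z is its axis. Stands in the white tray
- blue_tray: blue tray for used ware, fixed, outside 272 mm (x) x 162 mm (y), rim 20 mm high, walls 4 mm, floor upper face 5 mm above the bench. Origin: under its centre. Holds the brown jar and the mortar; the free space lies beside or between them along its length. It may be on the left or on the right of the balance
- white_tray: white tray of the same size for clean ware, fixed, on the other side of the balance. Origin: under its centre. Holds in any order the amber flask, the clear flask and the wash bottle, in a row along its x axis about 78 mm apart
- clear_flask_mid (a point): bystander: clear glass conical flask, base 64 mm diameter, neck 34 mm diameter, 92 mm high, in the white tray. Point on its axis 45 mm above its base
- wash_bottle_mid (a point): bystander: white wash bottle with red cap, 54 mm diameter, 128 mm high with a thin bent spout, in the white tray. Point on its axis 55 mm above its base
- brown_jar_mid (a point): bystander: brown jar with white lid, 50 mm diameter, 80 mm high, in the blue tray. Point on its axis half-way up
- mortar_mid (a point): bystander: white porcelain mortar (small bowl), 52 mm diameter at the rim, 48 mm high, in the blue tray. Point on its axis half-way up
- reagent_bottle_mid (a point): bystander: clear reagent bottle with green stopper, 66 mm diameter, 139 mm high, on the bench towards the back. Point on its axis half-way up
- weight_box_mid (a point): bystander: dark wooden weight box, 75 x 130 x 42 mm, on the bench towards the back. Point at its centre
Not all that is in view belongs to the job. What is shaped like the part that bears amber_flask_mid but purple or yellow is not meant.

How it is judged:
On the way, in this order (a step that is already met when the one before it is completed fails the run):
1. the top door is slid well back (at least 130 mm) (value of joint top_door above 0.13 m), for 0.1 s.
2. the beaker stands upright inside the blue tray (x of beaker_mid in the frame of blue_tray between -0.107 and 0.107 m and y of beaker_mid in the frame of blue_tray between -0.052 and 0.052 m and z of beaker_mid in the frame of blue_tray below 0.06 m and angle between beaker_mid's own z axis and vertical below 0.12 rad), for 0.3 s.
3. the amber flask stands upright in the middle of the pan (horizontal distance between amber_flask_mid and pan below 0.02 m and z of amber_flask_mid in the frame of pan between 0.045 and 0.058 m and angle between amber_flask_mid's own z axis and vertical below 0.08 rad), for 0.3 s.
At the end, for the whole second after the job is handed in: All three doors are within 5 mm of fully shut; the amber flask stands upright on the pan, its axis within 20 mm of the pan's centre; the beaker stands upright on the floor of the blue tray, wholly inside its walls (all of step 2 and all of step 3 and value of joint each of top_door, left_door, right_door below 0.005 m); the robot touches nothing.
It fails at once if the clear flask or wash bottle is shifted more than 35 mm or upset ((distance of clear_flask_mid from where it was at the start of the episode above 0.035 m or angle between clear_flask_mid's own z axis and vertical above 0.4 rad) or (distance of wash_bottle_mid from where it was at the start of the episode above 0.035 m or angle between wash_bottle_mid's own z axis and vertical above 0.4 rad)).
It fails at once if the brown jar or mortar is shifted more than 35 mm or upset ((distance of brown_jar_mid from where it was at the start of the episode above 0.035 m or angle between brown_jar_mid's own z axis and vertical above 0.4 rad) or (distance of mortar_mid from where it was at the start of the episode above 0.035 m or angle between mortar_mid's own z axis and vertical above 0.4 rad)).
It fails at once if the reagent bottle or weight box is shifted more than 35 mm or upset ((distance of reagent_bottle_mid from where it was at the start of the episode above 0.035 m or angle between reagent_bottle_mid's own z axis and vertical above 0.4 rad) or (distance of weight_box_mid from where it was at the start of the episode above 0.035 m or angle between weight_box_mid's own z axis and vertical above 0.4 rad)).
It fails at once if the pan is pressed or struck with more than 25 N (contact force between pan and anything else above 25 N).
It also fails if it takes over 72 s, if anything falls off the work surface, if the arm or the gripper's body presses on something with over 40 N, if the wrist force passes 120 N, or if a joint passes its speed limit or range.

ROBOT

A 6-joint arm with a two-finger parallel gripper is mounted at the origin on the work surface. World frame = base frame: x ahead of the robot, y to its left, z up, the work surface at z = 0. Lengths are in m, angles in rad, forces in N, time in s.
With the tool pointing down it reaches from about 0.275 to 0.75 m from the base axis. Payload 10.2 kg.
Tool frame: the origin (TCP) lies midway between the tips of the shut fingers; the grasp point (between the pads) lies 19 mm behind it; z points along the fingers, x is the direction in which the jaws open and shut, and the axes are right-handed (so a half turn about z gives the same grasp; the last joint's range is limited). The gripper opens to 85 mm and grips with 20 to 120 N. Pads are 22 mm wide; open, the fingers measure 114 mm over their backs; the gripper's body (76 mm by 85 mm) begins 54 mm behind the grasp point. The pads swing forward as they close: fully open they stand 13 mm farther back than shut.
Start: joints at [-1.432, 0.313, 1.498, -0, 1.331, -0.223], TCP at [0.186, -0.491, 0.231] pointing down, gripper open.
Joint ranges: [-2.94, 2.94], [-0.97, 2.17], [0.19, 2.56], [-1.23, 4.37], [0.02, 3.11], [-2.88, 2.88]. Speed limits (rad/s): [2.39, 2.39, 3.01, 3.14, 3.14, 3.14].

INTERFACE

Orientations are given as a unit quaternion [w, x, y, z].
In Python, from bench import env, fingers, solve_ik, eyes, ticket gives the robot as it stands. Calls block until the motion is done:
- env.move_ptp(position, orientation): joint-space move of the TCP to a pose.
- env.movel(position, attitude=None, vel=0.15, threshold=None): straight line of the TCP; attitude=None keeps the orientation; vel is the mean speed in m/s. With threshold (N) it stops when the force on the tool has changed by that much, and returns True; else False.
- env.set_joints(angles): joint-space move.
- fingers.gripper_to(opening, strength=None): finger opening in m; strength is the grip in N (None keeps the last); returns when the fingers have stopped.
- env.dwell(seconds).
- solve_ik(position, orientation): joint angles nearest the present ones, or None.
- env.read_state(): the state.
- eyes.camera(name): name is "side" or "top"; returns the picture (400x640x3 uint8, red, green, blue); there is no depth.
- eyes.calibration(name): a dict with "fx", "fy", "cx", "cy" (pixels), "D" ([k1, k2, p1, p2, k3] as OpenCV has them; the pictures are not rectified), "R" (3x3) and "t" (3): a world point X has camera coordinates R X + t. Camera axes: x right, y down, z forward; pixel columns grow to the right and rows downward; lengths in m; the calibration is good to about 2 mm. A picture is of the moment at which its call begins. calibration takes no time and is no camera call.
A pose or a line that the arm cannot do raises env.Unreachable and nothing moves.
- ticket.job_done(): hands the job in, once; it reports no verdict.
The state is a dict: "clock": time; "q": joint angles; "dq": joint speeds; "effort": joint torques, N m; "tcp_pos": TCP position; "tcp_rot": TCP orientation; "ft_force": force on the tool from outside, world axes, zero at the start; "torque": the same for the moment, N m; "gripper_width": finger opening in m.
Only numpy, scipy, OpenCV 4.12 (cv2) and the standard library are available. Lean on these libraries where they do the work, as an engineer would, in place of code of your own. Each camera call takes 0.05 s, during which the arm holds its last target. There are 200 camera calls.

## Working session

There is one attempt and no reset: what is moved stays moved. The work goes in short steps, each a Python script; the robot and the scene stay as the last script left them, time stands still between calls to the robot, and variables do not carry over. Pictures are saved under pics/ and viewed, about 8 in all and at most 12, crops included, and the job is handed in when it is done.

```bash
ls; mkdir -p pics; python3 - <<'E'
from bench import env, fingers, solve_ik, eyes, ticket
import cv2,numpy as np
for n in("top","side"):
    im=eyes.camera(n); cv2.imwrite(f"pics/{n}0.png",im[:,:,::-1])
    c=eyes.calibration(n); R=np.array(c["R"]);t=np.array(c["t"]); print(n,{k:np.round(v,3).tolist() for k,v in c.items()},(-R.T@t).round(3))
s=env.read_state();print(s["clock"],s["tcp_pos"],s["tcp_rot"],s["gripper_width"])
E
```

```text
pics
top {'fx': 430.15, 'fy': 430.15, 'cx': 324.255, 'cy': 199.551, 'D': [-0.039, 0.0, 0.0, 0.0, 0.0], 'R': [[0.029, -0.999, 0.025], [-0.995, -0.031, -0.09], [0.091, -0.022, -0.996]], 't': [-0.091, 0.546, 1.169]} [ 0.439 -0.048  1.215]
side {'fx': 504.928, 'fy': 504.928, 'cx': 320.17, 'cy': 203.18, 'D': [-0.129, 0.0, 0.0, 0.0, 0.0], 'R': [[0.727, 0.687, -0.005], [0.654, -0.694, -0.302], [-0.21, 0.216, -0.953]], 't': [-0.368, -0.374, 1.879]} [ 0.907 -0.414  1.677]
0.1 [ 0.18578337 -0.49078041  0.23078578] [-4.29551498e-04  8.22794715e-01 -5.68338376e-01 -4.04465539e-04] 0.08557969277113768
```

View pics/top0.png

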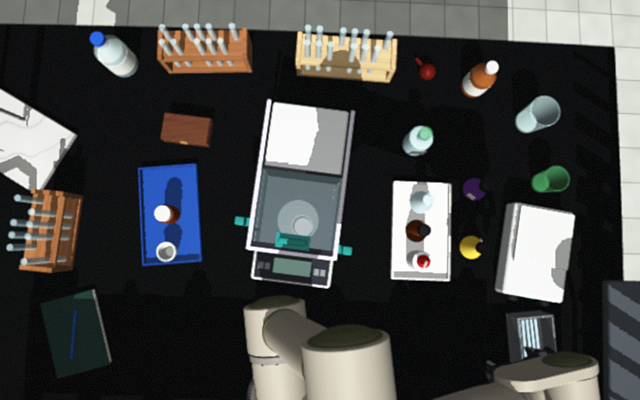

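View pics/side0.png

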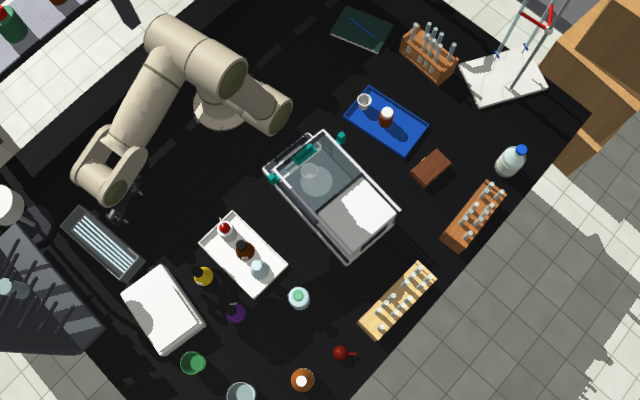

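Candidates for the amber flask in the top view: the brown one at (418,230) in the white tray, and two decoys outside it, purple at (475,188) and yellow at (471,247). The brown jar with a white lid at (165,213) and the orange bottle at (480,78) could also be confused with it. I choose (418,230). The blue tray is on the left, with its free space at the far end around (170,183). The beaker is at about (302,225). Next I check a close crop.

```bash
cat > h.py <<'E'
import cv2,numpy as np
from bench import env, fingers, solve_ik, eyes, ticket
from scipy.spatial.transform import Rotation as Ro
C={n:eyes.calibration(n) for n in("top","side")}
def ray(n,uv):
    c=C[n];K=np.array([[c["fx"],0,c["cx"]],[0,c["fy"],c["cy"]],[0,0,1]])
    p=cv2.undistortPoints(np.array([[uv]],float),K,np.array(c["D"]))[0,0]
    R=np.array(c["R"]);return -R.T@np.array(c["t"]),R.T@np.r_[p,1]
def onz(n,uv,z):
    o,d=ray(n,uv);return (o+d*(z-o[2])/d[2])
def tri(uvt,uvs):
    o,d=ray("top",uvt);p,e=ray("side",uvs)
    s=np.linalg.lstsq(np.c_[d,-e],p-o,rcond=None)[0]
    a,b=o+s[0]*d,p+s[1]*e;return (a+b)/2,np.linalg.norm(a-b)
def blobs(im,lo,hi,amin=15):
    hsv=cv2.cvtColor(im,cv2.COLOR_RGB2HSV);m=cv2.inRange(hsv,np.array(lo),np.array(hi))
    n,l,st,ce=cv2.connectedComponentsWithStats(m)
    return [(ce[i].round(1).tolist(),st[i].tolist()) for i in range(1,n) if st[i,4]>=amin],m
def down(yaw):  # tool down, tool x (jaw axis) at angle yaw in world xy
    q=Ro.from_matrix(np.array([[np.cos(yaw),np.sin(yaw),0],[np.sin(yaw),-np.cos(yaw),0],[0,0,-1]])).as_quat()
    return np.r_[q[3],q[:3]]
E
python3 - <<'E'
import cv2,numpy as np
from h import *
T=cv2.imread("pics/top0.png");S=cv2.imread("pics/side0.png")
for n,I in(("top",T),("side",S)):
    im=I[:,:,::-1].copy()
    print(n,"teal",blobs(im,(80,120,60),(95,255,255))[0])
    b,m=blobs(im,(105,150,60),(125,255,255),200);print("blue",b)
    for ce,st in b:
        if st[4]>1000:
            cs=max(cv2.findContours(m,0,2)[0],key=cv2.contourArea);print(cv2.boxPoints(cv2.minAreaRect(cs)).round(1).tolist())
a=cv2.resize(T[90:295,235:360],None,fx=2.9,fy=2.9,interpolation=2)
b=cv2.resize(T[170:285,385:490],None,fx=3.6,fy=3.6,interpolation=2)
o=np.zeros((595,a.shape[1]+b.shape[1],3),np.uint8);o[:a.shape[0],:a.shape[1]]=a[:595];o[:b.shape[0],a.shape[1]:]=b
cv2.imwrite("pics/crop1.png",o);print(o.shape,a.shape)
E
```

```text
top teal [([241.0, 220.8], [234, 216, 15, 11, 132]), ([291.9, 241.6], [275, 232, 35, 19, 473]), ([344.9, 250.1], [338, 245, 15, 11, 125])]
blue [([96.7, 38.1], [89, 31, 17, 15, 202]), ([169.7, 211.7], [137, 163, 66, 104, 5198])]
[[135.60000610351562, 165.8000030517578], [196.60000610351562, 162.39999389648438], [202.3000030517578, 262.79998779296875], [141.1999969482422, 266.20001220703125]]
side teal [([340.4, 137.4], [336, 131, 10, 14, 98]), ([303.8, 153.6], [292, 143, 25, 22, 255]), ([272.8, 178.5], [267, 173, 13, 13, 96])]
blue [([387.2, 122.7], [343, 84, 86, 75, 2737])]
[[341.1000061035156, 116.80000305175781], [365.29998779296875, 80.80000305175781], [429.3999938964844, 123.9000015258789], [405.20001220703125, 159.89999389648438]]
(595, 740, 3) (594, 362, 3)
```

View pics/crop1.png

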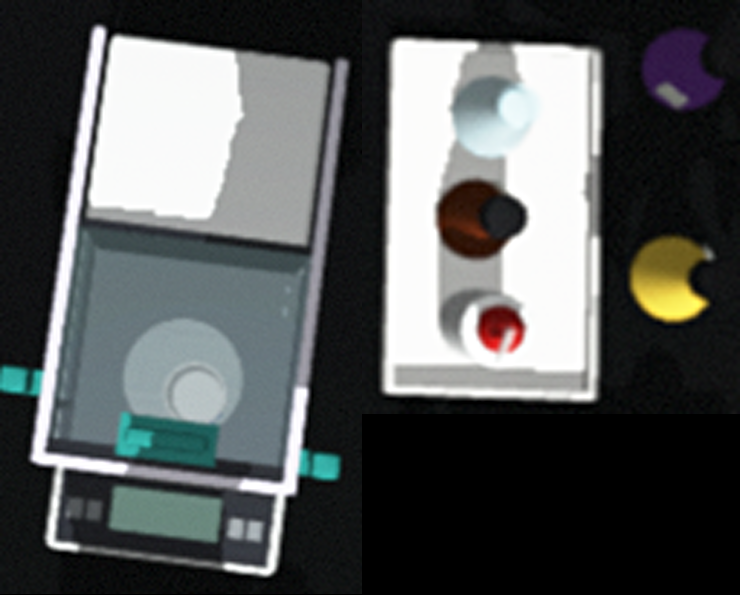

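The crop shows the brown flask body at (415,230), with its black cap at (424,230), standing between the clear flask and the wash bottle, so the choice is confirmed. The pan is at about (298,220), the beaker rim at (303,227) off the pan's centre towards the front right, and the console's front corners at (252,278) and (329,287).

```bash
python3 - <<'E'
from h import *
np.set_printoptions(precision=4,suppress=True)
def A(x,y): return (235+x/2.9,90+y/2.9)
def B(x,y): return (385+(x-362)/3.6,170+y/3.6)
f=[onz("top",A(48,545),.06),onz("top",A(272,572),.06)];print("console",f)
g=[onz("top",A(33,462),.192),onz("top",A(295,490),.192)];print("track front",g)
r=[onz("top",A(100,28),.192),onz("top",A(343,60),.192)];print("track rear",r)
for a,b in((f[0],f[1]),(g[0],g[1]),(r[0],r[1])): d=a-b;print("yaw",np.arctan2(-d[0],d[1]))
for a,b in((g[0],r[0]),(g[1],r[1])): d=b-a;print("yaw",np.arctan2(d[1],d[0]))
print("pan",onz("top",A(183,378),.07)); print("beaker rim",onz("top",A(196,396),.165))
for n,a,b in(("left",(241,220.8),(340.4,137.4)),("top",(291.9,241.6),(303.8,153.6)),("right",(344.9,250.1),(272.8,178.5))): print(n,*tri(a,b))
print("left z.2",onz("top",(241,220.8),.198),"right",onz("top",(344.9,250.1),.198))
print("cap",onz("top",B(504,217),.111),"base",onz("top",B(470,217),.02))
print("wash",onz("top",B(500,328),.12),"clear",onz("top",B(516,108),.097))
for c in((135.6,165.8),(196.6,162.4),(202.3,262.8),(141.2,266.2)): print("blue",onz("top",c,.02))
print("jar",onz("top",(163,213),.085),"mortar",onz("top",(166,252),.053))
print("wt corners",[onz("top",B(*c),.02) for c in((390,40),(602,48),(597,400),(383,392))])
E
```

```text
console [array([0.3306, 0.113 , 0.06  ]), array([ 0.3119, -0.0923,  0.06  ])]
track front [array([0.4094, 0.1096, 0.192 ]), array([ 0.393 , -0.1041,  0.192 ])]
track rear [array([0.7734, 0.0702, 0.192 ]), array([ 0.7532, -0.1351,  0.192 ])]
yaw -0.09093291617441794
yaw -0.07686272700938312
yaw -0.09823789838289966
yaw -0.10792624165652731
yaw -0.08580518958761711
pan [ 0.4865 -0.0053  0.07  ]
beaker rim [ 0.4678 -0.0203  0.165 ]
left [0.4765 0.1247 0.203 ] 0.0027190721287110994
top [0.4315 0.0032 0.2066] 0.002114106901623336
right [ 0.4155 -0.1214  0.1962] 0.0031919675630876767
left z.2 [0.476  0.1243 0.198 ] right [ 0.4145 -0.1225  0.198 ]
cap [ 0.4689 -0.3334  0.111 ] base [ 0.4706 -0.3303  0.02  ]
wash [ 0.3902 -0.329   0.12  ] clear [ 0.5491 -0.3452  0.097 ]
blue [0.6271 0.457  0.02  ]
blue [0.642  0.2864 0.02  ]
blue [0.3639 0.2554 0.02  ]
blue [0.3493 0.4228 0.02  ]
jar [0.4941 0.3488 0.085 ] mortar [0.3916 0.3456 0.053 ]
wt corners [array([ 0.6069, -0.2658,  0.02  ]), array([ 0.6062, -0.4337,  0.02  ]), array([ 0.3324, -0.4309,  0.02  ]), array([ 0.3346, -0.2646,  0.02  ])]
```

```bash
cat >> h.py <<'E'
BO=np.array([.502,-.004]);BY=-.09
def bw(x,y): c,s=np.cos(BY),np.sin(BY);return BO+np.array([c*x-s*y,s*x+c*y])
def best(p,yaw):
    q0=np.array(env.read_state()["q"]);o=[]
    for y in(yaw,yaw+np.pi):
        j=solve_ik(p,down(y))
        if j is not None:o.append((np.abs(np.array(j)-q0).max(),y))
    return down(min(o)[1])
def st(msg=""):
    s=env.read_state();print(msg,"t",round(s["clock"],2),"tcp",np.round(s["tcp_pos"],4),"w",round(s["gripper_width"],4),"F",np.round(s["ft_force"],1),"q6",round(s["q"][5],2));return s
def above(xy,z,yaw):
    p=[*xy,z];env.move_ptp(p,best(p,yaw))
def lin(xy,z,vel=.2,th=None): return env.movel([*xy,z],vel=vel,threshold=th)
def snap(name,n="top",save=True):
    im=eyes.camera(n);cv2.imwrite(f"pics/{name}.png",im[:,:,::-1]);return im
E
python3 - <<'E'
from h import *
s=st();env.movel([s["tcp_pos"][0],s["tcp_pos"][1],.33],vel=.3)
g=np.array([.431,.003])
above(g,.30,BY);st("above")
fingers.gripper_to(.06)
lin(g,.209,.15,15);st("down")
fingers.gripper_to(.0,25);s=st("grip")
d=bw(.168,0)-BO;p=np.array(s["tcp_pos"])
hit=lin(p[:2]+d,p[2],.12,20);st(f"slid {hit}")
fingers.gripper_to(.05);s=st();lin(s["tcp_pos"][:2],.33,.25);st("up")
E
```

```text
t 0.1 tcp [ 0.1858 -0.4908  0.2308] w 0.0856 F [ 0.2 -0.2 -0.3] q6 -0.22
above t 2.57 tcp [0.4311 0.0024 0.2999] w 0.0858 F [ 0.5  0.1 -0.6] q6 -0.18
down t 3.7 tcp [0.4314 0.0029 0.2098] w 0.06 F [-0.2  0.3 -0.4] q6 -0.18
grip t 4.17 tcp [0.4313 0.0029 0.2095] w 0.014 F [-0.6  0.9  4.6] q6 -0.18
slid True t 5.43 tcp [ 0.5917 -0.0129  0.2095] w 0.0134 F [-4.6  0.5  5.2] q6 -0.13
 t 5.88 tcp [ 0.592  -0.0128  0.2091] w 0.05 F [-0.3 -0.5 -0.1] q6 -0.13
up t 6.51 tcp [ 0.5918 -0.0128  0.3291] w 0.05 F [ 0.1 -0.2 -0.1] q6 -0.13
```

```bash
python3 - <<'E'
from h import *
above([.40,.32],.36,np.pi/2);st()
T=snap("top1");S=snap("side1","side")
print(blobs(T,(80,120,60),(95,255,255))[0],blobs(S,(80,120,60),(95,255,255))[0])
a=cv2.resize(T[180:270,235:355],None,fx=3.3,fy=3.3,interpolation=2)
b=cv2.resize(S[120:220,260:380],None,fx=3.3,fy=3.3,interpolation=2)
o=np.zeros((330,792,3),np.uint8);o[:297,:396]=a[:,:,::-1];o[:,396:]=b[:,:,::-1];cv2.imwrite("pics/c2.png",o)
E
```

```text
t 7.94 tcp [0.4005 0.3195 0.3596] w 0.0498 F [ 0.4 -0.9  0.1] q6 -1.12
[([301.3, 174.7], [284, 166, 35, 18, 469]), ([239.1, 220.1], [235, 216, 10, 9, 76]), ([246.8, 221.7], [245, 218, 4, 8, 26]), ([345.0, 250.1], [338, 245, 15, 11, 124])] [([340.6, 137.9], [336, 132, 10, 13, 86]), ([272.8, 178.5], [267, 173, 13, 13, 96]), ([337.2, 189.9], [325, 179, 26, 23, 277])]
```

View pics/c2.png

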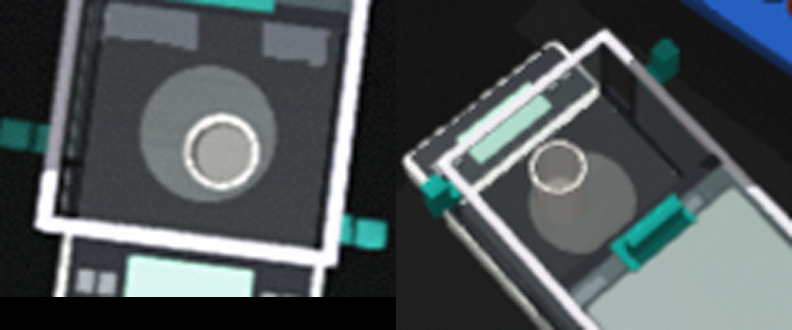

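The door is fully back. The beaker is upright, with its rim at (302.3,225.8) top and (308.8,170.6) side. The pan centre is at (298,220.3) top and (316.7,181.5) side.

```bash
python3 - <<'E'
from h import *
np.set_printoptions(precision=4,suppress=True)
rim,e=tri((302.3,225.8),(308.8,170.6));print("rim",rim,e)
pan,e=tri((298,220.3),(316.7,181.5));print("pan",pan,e)
print("fin",*tri((301.3,174.7),(337.2,189.9)))
b=rim[:2]
assert np.linalg.norm(b-[.468,-.02])<.01
fingers.gripper_to(.085)
above(b,.30,BY+np.pi/2);st("above")
h=lin(b,.137,.15,6);st(f"down {h}")
if not h:
    fingers.gripper_to(.0,25);s=st("grip")
    h=lin(s["tcp_pos"][:2],.15,.05);st("lift a")
    lin(s["tcp_pos"][:2],.33,.2);st("lift b")
E
```

```text
rim [ 0.4708 -0.0179  0.1669] 0.0041658635992133
pan [ 0.4884 -0.0026  0.0669] 0.005873268967490889
fin [ 0.59   -0.0131  0.2041] 0.0025093403597553333
above t 9.8 tcp [ 0.4709 -0.0171  0.3003] w 0.085 F [ 0.5  0.6 -0.4] q6 -1.77
down False t 11.03 tcp [ 0.4712 -0.0179  0.1377] w 0.0853 F [ 0.2 -0.4 -0.6] q6 -1.77
grip t 11.43 tcp [ 0.4709 -0.018   0.1373] w 0.053 F [1.  0.  2.2] q6 -1.77
lift a t 11.83 tcp [ 0.471  -0.018   0.1502] w 0.0534 F [ 0.7 -0.4 -1.4] q6 -1.77
lift b t 12.88 tcp [ 0.4706 -0.0179  0.3288] w 0.0528 F [-0.2 -0.4 -0.4] q6 -1.77
```

```bash
python3 - <<'E'
from h import *
t=np.array([.573,.364])
above(t,.33,.11+np.pi/2);st("over")
h=lin(t,.085,.2,8);st(f"near {h}")
if not h:
    h=lin(t,.066,.03,3);st(f"touch {h}")
    fingers.gripper_to(.075);s=st("open")
    lin(s["tcp_pos"][:2],.28,.25)
    # on to the amber flask side, via height
    above([.47,-.332],.28,np.pi/2);st("over flask")
    T=snap("top2");S=snap("side2","side")
    a=cv2.resize(T[150:275,125:215],None,fx=3.5,fy=3.5,interpolation=2)
    b=cv2.resize(S[75:170,330:440],None,fx=3.5,fy=3.5,interpolation=2)
    o=np.zeros((440,a.shape[1]+b.shape[1],3),np.uint8);o[:a.shape[0],:a.shape[1]]=a[:440,:,::-1];o[:b.shape[0],a.shape[1]:]=b[:,:,::-1];cv2.imwrite("pics/c3.png",o)
E
```

```text
over t 14.35 tcp [0.5735 0.3628 0.3303] w 0.0531 F [-0.5 -0.3 -0.5] q6 -1.29
near False t 15.72 tcp [0.5736 0.3641 0.0864] w 0.0529 F [ 0.2 -0.3  0.1] q6 -1.29
touch True t 16.2 tcp [0.573  0.3641 0.0719] w 0.0531 F [0.3 1.7 2.8] q6 -1.29
open t 16.55 tcp [0.5726 0.3639 0.0714] w 0.0747 F [-0.3 -0.2 -0.7] q6 -1.29
over flask t 20.02 tcp [ 0.4704 -0.3315  0.28  ] w 0.0752 F [ 0.4 -0.3  0.2] q6 -2.39
```

View pics/c3.png

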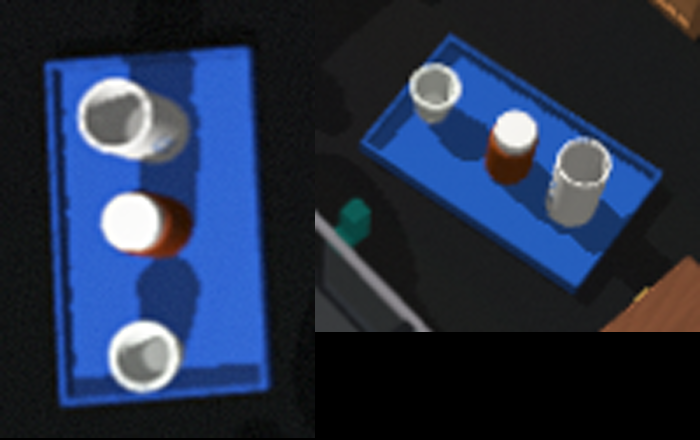

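The beaker stands upright at the far end of the blue tray (top crop (115,115)), clear of the jar at (133,222) and the mortar at (145,355), neither of which has moved. Next is the flask.

```bash
python3 - <<'E'
from h import *
f=np.array([.469,-.333])
h=lin(f,.15,.2,8);h=h or lin(f,.083,.1,6);st(f"down {h}")
if not h:
    fingers.gripper_to(.0,40);s=st("grip")
    lin(s["tcp_pos"][:2],.095,.05);st("lift a")
    lin(s["tcp_pos"][:2],.32,.2);st("lift b")
    T=snap("top3");S=snap("side3","side")
    a=cv2.resize(S[190:310,190:310],None,fx=3.3,fy=3.3,interpolation=2);b=cv2.resize(T[160:280,370:490],None,fx=3.3,fy=3.3,interpolation=2)
    cv2.imwrite("pics/c4.png",np.hstack([b,a])[:,:,::-1])
E
```

```text
down False t 21.74 tcp [ 0.4693 -0.3333  0.0837] w 0.0749 F [-0.4 -0.4  0.2] q6 -2.39
grip t 22.2 tcp [ 0.4692 -0.3333  0.0835] w 0.0318 F [ 0.1 -0.2  3.3] q6 -2.39
lift a t 22.59 tcp [ 0.4692 -0.3333  0.0952] w 0.0321 F [-0.2 -0.6 -1.9] q6 -2.39
lift b t 23.87 tcp [ 0.469  -0.3331  0.3189] w 0.032 F [-1.2  0.4 -0.8] q6 -2.39
```

View pics/c4.png

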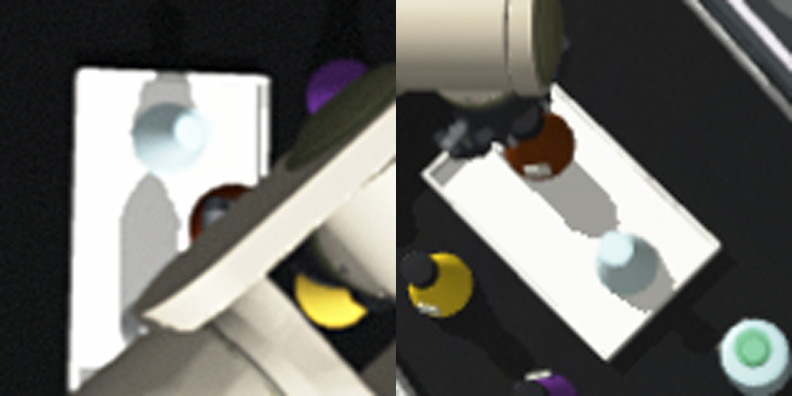

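The amber flask is gripped by its cap and hangs upright. The clear flask has not moved.

```bash
python3 - <<'E'
from h import *
s=st();lin(s["tcp_pos"][:2],.35,.2)
p=np.array([.487,-.0035])
above(p,.35,BY+np.pi/2);st("over")
h=lin(p,.158,.2,8);env.dwell(.2);st(f"near {h}")
if not h:
    h=lin(p,.144,.02,2.5);st(f"touch {h}")
    fingers.gripper_to(.05);s=st("open")
    lin(s["tcp_pos"][:2],.33,.2);st("up")
    # move aside and look
    above([.40,.25],.36,BY);st()
    T=snap("top4");S=snap("side4","side")
    print(blobs(T,(80,120,60),(95,255,255))[0],blobs(S,(80,120,60),(95,255,255))[0])
    a=cv2.resize(T[160:270,230:355],None,fx=3.2,fy=3.2,interpolation=2);b=cv2.resize(S[115:225,260:385],None,fx=3.2,fy=3.2,interpolation=2)
    cv2.imwrite("pics/c5.png",np.hstack([a,b])[:,:,::-1])
E
```

```text
t 23.97 tcp [ 0.469  -0.3331  0.319 ] w 0.0321 F [ 0.4  0.2 -0.5] q6 -2.39
over t 25.52 tcp [ 0.4872 -0.0043  0.3496] w 0.0315 F [-0.7 -0.4 -1.3] q6 -1.73
near False t 26.82 tcp [ 0.4873 -0.0036  0.1587] w 0.0315 F [-0.2 -0.3 -1.8] q6 -1.73
touch True t 27.35 tcp [ 0.487  -0.0035  0.1478] w 0.0319 F [-0.9  0.1  3.4] q6 -1.73
open t 27.67 tcp [ 0.4866 -0.0034  0.1475] w 0.0501 F [ 0.2  0.1 -0.1] q6 -1.73
up t 28.73 tcp [ 0.4862 -0.0033  0.3289] w 0.0501 F [-0.4 -0.1 -0.2] q6 -1.73
 t 29.77 tcp [0.4003 0.2494 0.3594] w 0.0501 F [ 0.9 -0.3 -0.6] q6 -2.74
[([301.3, 174.7], [284, 166, 35, 18, 470]), ([239.1, 220.2], [235, 216, 10, 9, 76]), ([246.8, 221.5], [245, 218, 5, 8, 27]), ([345.0, 250.1], [338, 245, 15, 11, 125])] [([340.6, 138.0], [336, 132, 10, 13, 87]), ([272.8, 178.5], [267, 173, 13, 13, 97]), ([337.2, 189.9], [325, 179, 26, 23, 277])]
```

View pics/c5.png

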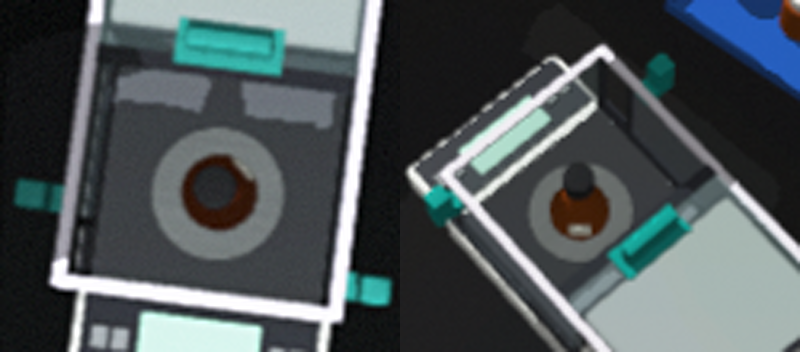

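The flask stands upright in the middle of the pan, with its cap at top crop (215,185). Next I shut the top door, then the left one.

```bash
python3 - <<'E'
from h import *
g=np.array([.592,-.0128])
above(g,.32,BY);st("above")
lin(g,.209,.15,15);st("down")
fingers.gripper_to(.0,25);s=st("grip")
d=bw(-.175,0)-BO;p=np.array(s["tcp_pos"])
hit=lin(p[:2]+d,p[2],.12,20);env.dwell(.2);s=st(f"slid {hit}")
if s["tcp_pos"][0]>.434:
    p=np.array(s["tcp_pos"]);hit=lin(p[:2]+(bw(-.015,0)-BO),p[2],.05,20);s=st(f"again {hit}")
fingers.gripper_to(.05);s=st();lin(s["tcp_pos"][:2],.32,.25)
# left door
l=np.array([.4765,.1245])
fingers.gripper_to(.07)
above(l,.31,BY);lin(l,.190,.15,10);st("L down")
fingers.gripper_to(.0,25);s=st("L grip")
p=np.array(s["tcp_pos"]);hit=lin(p[:2]+(bw(-.05,0)-BO),p[2],.06,20);env.dwell(.2);s=st(f"L slid {hit}")
fingers.gripper_to(.06);s=st();lin(s["tcp_pos"][:2],.33,.25)
above([.186,-.49],.33,BY);st("park")
T=snap("top5");S=snap("side5","side")
np.set_printoptions(precision=4,suppress=True)
a=blobs(T,(80,120,60),(95,255,255))[0];b=blobs(S,(80,120,60),(95,255,255))[0];print(a,b)
o=np.zeros((400,800,3),np.uint8);o[:,:400]=cv2.resize(T[90:290,130:330+0],(400,400))[:,:,::-1];o[:,400:]=cv2.resize(T[120:300,310:490],(400,400))[:,:,::-1];cv2.imwrite("pics/c6.png",o)
E
```

```text
above t 32.11 tcp [ 0.592  -0.0126  0.3201] w 0.0499 F [ 0.4 -0.1 -0.5] q6 -0.13
down t 33.0 tcp [ 0.5924 -0.0128  0.2101] w 0.0497 F [0.2 0.7 0.5] q6 -0.13
grip t 33.41 tcp [ 0.5917 -0.0128  0.2097] w 0.0134 F [-5.2  0.9  5.9] q6 -0.13
slid True t 34.88 tcp [0.4275 0.0034 0.2099] w 0.014 F [4.9 1.3 2.2] q6 -0.18
 t 35.32 tcp [0.4269 0.0034 0.2095] w 0.0498 F [-0.9 -0.6  0.9] q6 -0.18
L down t 37.78 tcp [0.4769 0.1242 0.1909] w 0.0701 F [-0.   1.  -0.8] q6 0.11
L grip t 38.28 tcp [0.4766 0.1245 0.1903] w 0.0197 F [-0.6 -0.1  2.9] q6 0.11
L slid True t 39.12 tcp [0.4398 0.1281 0.1906] w 0.0197 F [4.  1.4 0.9] q6 0.12
 t 39.58 tcp [0.4402 0.1282 0.1906] w 0.0599 F [ 1.  -0.1 -0.2] q6 0.12
park t 42.67 tcp [ 0.1867 -0.4897  0.3301] w 0.0599 F [ 0.5  0.9 -0.1] q6 -1.34
[([238.9, 236.5], [232, 232, 15, 10, 135]), ([291.8, 243.4], [274, 234, 36, 19, 477]), ([345.0, 250.1], [338, 245, 15, 11, 124])] [([332.6, 129.4], [328, 123, 10, 14, 93]), ([303.0, 152.5], [291, 142, 25, 22, 258]), ([272.8, 178.5], [267, 173, 13, 13, 96])]
```

View pics/c6.png

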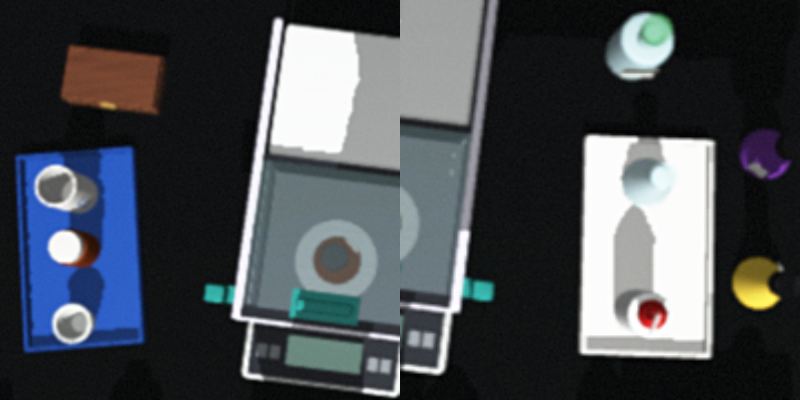

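```bash
python3 - <<'E'
from h import *
np.set_printoptions(precision=4,suppress=True)
for n,a,b in(("L",(238.9,236.5),(332.6,129.4)),("T",(291.8,243.4),(303,152.5)),("R",(345,250.1),(272.8,178.5))): print(n,*tri(a,b))
ticket.job_done();st("done")
E
```

```text
L [0.4397 0.1275 0.205 ] 0.002723384776925544
T [0.4275 0.0034 0.2086] 0.0026649357861803944
R [ 0.4156 -0.1216  0.1966] 0.0033639667750885753
the job is handed in; nothing more can be done
the job is handed in; nothing more can be done
```

I finished the whole job and handed it in at about 43 s on the robot's clock, against the 72 s limit; no verdict was reported.

- **Top door:** I slid it back until it stopped. At the end I pulled it forward 165 mm onto its front stop.
- **Beaker:** it stands upright at the far end of the blue tray, clear of the jar and the mortar.
- **Amber flask:** I lowered it onto the pan at 20 mm/s and stopped at a contact change of about 3–5 N. It stood upright in the middle of the pan in the last pictures.
- **Left door:** it moved 37 mm and then hit its stop.
- **Right door:** I did not touch it, and its grip stayed at the same pixels throughout.

**Checks:** in the last top view the jar, mortar, clear flask, wash bottle, reagent bottle and weight box looked in place. I judged them by eye and measured none of them. The robot was parked clear of everything.

**Disagreements:**
- **Top door start:** it moved only about 161 mm on opening but 165 mm on closing, so it probably started about 4 mm ajar.
- **Left door position:** the line through the two side grips gives a balance angle of about 0.097 rad, against the 0.09 I used. At worst this means 2 mm of door position. I did not push the left door a second time, because it had clearly hit its stop.

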